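# Move the sample row from the carrier to the analyser's feed rack

## Robot

A 6-joint arm with a two-finger parallel gripper is mounted at the origin on the work surface. World frame = base frame: x ahead of the robot, y to its left, z up, the work surface at z = 0. Lengths are in m, angles in rad, forces in N, time in s.
With the tool pointing down it reaches from about 0.35 to 0.875 m from the base axis. Payload 15.5 kg.
Tool frame: the origin (TCP) lies between the finger pads; the fingertips stand 19 mm ahead of it and the grasp point (between the pads) is the TCP; z points along the fingers, x is the direction in which the jaws open and shut, and the axes are right-handed (so a half turn about z gives the same grasp; the last joint's range is limited). The gripper opens to 85 mm and grips with 20 to 120 N. Pads are 22 mm wide; open, the fingers measure 114 mm over their backs; the gripper's body (76 mm by 85 mm) begins 54 mm behind the grasp point. The pads swing forward as they close: fully open they stand 13 mm farther back than shut.
Start: joints at [-1.302, 0.494, 1.345, -0, 1.302, -0.096], TCP at [0.222, -0.584, 0.25] pointing down, gripper open.
Joint ranges: [-2.91, 2.91], [-0.82, 2.16], [0.22, 2.67], [-1.22, 4.37], [0.12, 2.79], [-3.08, 3.08]. Speed limits (rad/s): [1.89, 1.89, 2.57, 3.01, 3.01, 3.01].

## Interface

Orientations are given as a rotation vector (axis times angle).
In Python, from plant import arm gives the robot as it stands.
- The arm moves only by the shell command python3 -m crank 'ROWS' [OPENING] [FORCE]. ROWS is JSON, a list that holds one entry, the list of rows, each a list of 4 numbers: the shift along the world's x, y, z in cm, then the turn about the world's z in rad. In form: [[[x, y, z, roll], ...]]. A call has 1 to 10 rows; each row shifts and turns the commanded pose from where the row before left it; what a row does not reach is not made up. A row lasts 1/10 s, in which the tool goes at most 50 mm and 8.59 degrees, less where a joint would pass 70% of its speed; a pose out of reach is approached as far as the arm can. A call is refused whole if a number of a shift passes 5 or a number of a turn 0.15, either way. A call with a gripper value outside its range is refused whole. OPENING is the finger opening in cm, from 0 to 8.54, set as the call begins (- or left out, the last holds). The fingers move at their own pace and stop on an object; FORCE is the grip in N (left out, the last holds). Time passes only in rows, so rows that do not move let the fingers close. It gives the time, the measured TCP pose, the force and the opening at its end, in the units of the state.
- arm.get_state(): the state, without advancing time (a new reading comes with each control period).
- arm.camera(name): name is "scene" or "top" or "wrist"; returns a dict with "color" (420x560x3 uint8, blue, green, red), "depth" (420x560 float32, m along the optical axis (not along the pixel's ray), 0 where there is no reading), "camera_matrix" (3x3 intrinsics, pixels), "rvec" (rotation vector, rad) and "tvec" (3), from world to camera coordinates, as OpenCV has them; the wrist camera has in their place "T_tool_cam" (4x4, takes a point from camera to tool coordinates, whose origin is the TCP and whose axes are the tool frame's). Camera axes: x right, y down, z forward; pixel columns grow to the right and rows downward; lengths in m; the calibration is good to about 2 mm. The wrist camera is an equidistant fisheye: a pixel r from the principal point sees the ray r / f radians off the axis. A picture is of the moment at which its call begins: read the wrist's pose just before it.
- arm.hand_in(): hands the job in, once; it reports no verdict.
The state is a dict: "clock": time; "qpos": joint angles; "qvel": joint speeds; "joint_efforts": joint torques, N m; "tcp_pos": TCP position; "tool_rot": TCP orientation; "wrist_force": force on the tool from outside, world axes, zero at the start; "moment": the same for the moment, N m; "finger_gap": opening from 0.0 (shut) to 1.0 (fully open).
Only numpy, scipy, OpenCV 4.12 (cv2) and the standard library are available. Lean on these libraries where they do the work, as an engineer would, in place of code of your own. Each camera call takes 0.05 s, during which the arm holds its last target.

## Task

Move all four sample containers from the carrier to the analyser's feed rack, one to each bay, so that the one that stood next to the carrier's handle ends in the bay next to the inlet block, the second from the handle in the second bay from the inlet, and so on (seen from the robot, the row is reversed left to right). Set each one down gently, standing upright in its bay, and never tip one over.

Things in the scene. Friction and masses are not known exactly. Their poses are not given: they have to be found in the camera images.
- cyl_a_mid (a point): Sample container, loose: squat plain steel canister with a flat aluminium lid, the shortest and widest. It stands upright on its flat foot. Total height 68 mm; from 0 to 58 mm above its foot it is a plain round body of 40 mm diameter: grip it there from above, some 34 mm below its top. This point is its centre, half-way up (34 mm above its foot); z is its upright axis. Mass 0.15 to 0.5 kg.
- cyl_b_mid (a point): Sample container, loose: steel gas cylinder with a rounded shoulder, thin neck and small brass valve on top. It stands upright on its flat foot. Total height 80 mm; from 0 to 56 mm above its foot it is a plain round body of 36 mm diameter: grip it there from above, some 34 mm below its top. This point is its centre, half-way up (40 mm above its foot); z is its upright axis. Mass 0.15 to 0.5 kg.
- cyl_c_mid (a point): Sample container, loose: filter tube with a dark body, a wider steel foot and a white cap, the tallest. It stands upright on its flat foot. Total height 88 mm; from 12 to 88 mm above its foot it is a plain round body of 32 mm diameter: grip it there from above, some 34 mm below its top. This point is its centre, half-way up (44 mm above its foot); z is its upright axis. Mass 0.15 to 0.5 kg.
- cyl_d_mid (a point): Sample container, loose: slim aluminium cylinder with a domed top and a small black bar across the top. It stands upright on its flat foot. Total height 76 mm; from 0 to 53 mm above its foot it is a plain round body of 34 mm diameter: grip it there from above, some 34 mm below its top. This point is its centre, half-way up (38 mm above its foot); z is its upright axis. Mass 0.15 to 0.5 kg.
- cup_a: Shallow square black cup, fixed on the carrier, in which container a stands at the start (so it marks that container's original place in the row). 68 x 68 mm outside, 60 x 60 mm inside, 12 mm high, floor and walls 4 mm thick. Origin: centre of its underside, which lies 8 mm above the table; its axes are parallel to the carrier's.
- cup_b: Shallow square black cup, fixed on the carrier, in which container b stands at the start (so it marks that container's original place in the row). 68 x 68 mm outside, 60 x 60 mm inside, 12 mm high, floor and walls 4 mm thick. Origin: centre of its underside, which lies 8 mm above the table; its axes are parallel to the carrier's.
- cup_c: Shallow square black cup, fixed on the carrier, in which container c stands at the start (so it marks that container's original place in the row). 68 x 68 mm outside, 60 x 60 mm inside, 12 mm high, floor and walls 4 mm thick. Origin: centre of its underside, which lies 8 mm above the table; its axes are parallel to the carrier's.
- cup_d: Shallow square black cup, fixed on the carrier, in which container d stands at the start (so it marks that container's original place in the row). 68 x 68 mm outside, 60 x 60 mm inside, 12 mm high, floor and walls 4 mm thick. Origin: centre of its underside, which lies 8 mm above the table; its axes are parallel to the carrier's.
- carrier: Carrier, fixed: aluminium plate 80 x 330 mm, 8 mm thick, black cups in a row at y = +120, +40, -40, -120 mm (which cup is where varies). Carrying handle: black bow at its +y end (y = 195 mm), 60 mm high. Origin: on the table under the row's middle; x across the row (away from the robot at yaw 0), y along it, to the robot's left. Containers in cups have the foot 12 mm above the table.
- feed_rack: Feed rack, fixed, empty at the start, nearer or farther than the carrier: plate as the carrier's, grey square bays centred at y = +120, +40, -40, -120 mm, 60 x 60 mm inside, walls 4 mm, rims 20 mm and floors 12 mm above the table. Steel inlet block at its -y end (y = -180 to -230 mm), 50 mm high, black knob on it to 66 mm. Origin and axes as the carrier's: x across, y along the row.
There are look-alikes about, which are no part of the job. What is shaped like the part that bears cyl_d_mid but green or pink is not meant.

How it is judged:
At the end, for the whole second after the job is handed in: Each container stands in the bay whose place counted from the inlet block equals its cup's place counted from the handle: centre within 15 mm of the bay's centre along and across the row, foot within 6 mm of the bay's floor, within 0.1 rad of upright, at rest (below 0.02 m/s) (((y of cup_a in the frame of carrier between 0.1 and 0.14 m and y of cyl_a_mid in the frame of feed_rack between -0.135 and -0.105 m) or (y of cup_a in the frame of carrier between 0.02 and 0.06 m and y of cyl_a_mid in the frame of feed_rack between -0.055 and -0.025 m) or (y of cup_a in the frame of carrier between -0.06 and -0.02 m and y of cyl_a_mid in the frame of feed_rack between 0.025 and 0.055 m) or (y of cup_a in the frame of carrier between -0.14 and -0.1 m and y of cyl_a_mid in the frame of feed_rack between 0.105 and 0.135 m)) and x of cyl_a_mid in the frame of feed_rack between -0.015 and 0.015 m and z of cyl_a_mid in the frame of feed_rack between 0.04 and 0.052 m and angle between each of cyl_a_mid, cyl_b_mid, cyl_c_mid, cyl_d_mid's own z axis and vertical below 0.1 rad and linear speed of each of cyl_a, cyl_b, cyl_c, cyl_d below 0.02 m/s and ((y of cup_b in the frame of carrier between 0.1 and 0.14 m and y of cyl_b_mid in the frame of feed_rack between -0.135 and -0.105 m) or (y of cup_b in the frame of carrier between 0.02 and 0.06 m and y of cyl_b_mid in the frame of feed_rack between -0.055 and -0.025 m) or (y of cup_b in the frame of carrier between -0.06 and -0.02 m and y of cyl_b_mid in the frame of feed_rack between 0.025 and 0.055 m) or (y of cup_b in the frame of carrier between -0.14 and -0.1 m and y of cyl_b_mid in the frame of feed_rack between 0.105 and 0.135 m)) and x of cyl_b_mid in the frame of feed_rack between -0.015 and 0.015 m and z of cyl_b_mid in the frame of feed_rack between 0.046 and 0.058 m and ((y of cup_c in the frame of carrier between 0.1 and 0.14 m and y of cyl_c_mid in the frame of feed_rack between -0.135 and -0.105 m) or (y of cup_c in the frame of carrier between 0.02 and 0.06 m and y of cyl_c_mid in the frame of feed_rack between -0.055 and -0.025 m) or (y of cup_c in the frame of carrier between -0.06 and -0.02 m and y of cyl_c_mid in the frame of feed_rack between 0.025 and 0.055 m) or (y of cup_c in the frame of carrier between -0.14 and -0.1 m and y of cyl_c_mid in the frame of feed_rack between 0.105 and 0.135 m)) and x of cyl_c_mid in the frame of feed_rack between -0.015 and 0.015 m and z of cyl_c_mid in the frame of feed_rack between 0.05 and 0.062 m and ((y of cup_d in the frame of carrier between 0.1 and 0.14 m and y of cyl_d_mid in the frame of feed_rack between -0.135 and -0.105 m) or (y of cup_d in the frame of carrier between 0.02 and 0.06 m and y of cyl_d_mid in the frame of feed_rack between -0.055 and -0.025 m) or (y of cup_d in the frame of carrier between -0.06 and -0.02 m and y of cyl_d_mid in the frame of feed_rack between 0.025 and 0.055 m) or (y of cup_d in the frame of carrier between -0.14 and -0.1 m and y of cyl_d_mid in the frame of feed_rack between 0.105 and 0.135 m)) and x of cyl_d_mid in the frame of feed_rack between -0.015 and 0.015 m and z of cyl_d_mid in the frame of feed_rack between 0.044 and 0.056 m); the robot touches nothing.
It fails at once if a sample container is tipped over (more than 45 degrees) (angle between any of cyl_a_mid, cyl_b_mid, cyl_c_mid, cyl_d_mid's own z axis and vertical above 0.8 rad).
It fails at once if a sample container is dropped into the feed rack (faster than 0.6 m/s within 25 mm of its resting height) ((x of cyl_a_mid in the frame of feed_rack between -0.03 and 0.03 m and y of cyl_a_mid in the frame of feed_rack between -0.15 and 0.15 m and z of cyl_a_mid in the frame of feed_rack below 0.071 m and linear speed of cyl_a above 0.6 m/s) or (x of cyl_b_mid in the frame of feed_rack between -0.03 and 0.03 m and y of cyl_b_mid in the frame of feed_rack between -0.15 and 0.15 m and z of cyl_b_mid in the frame of feed_rack below 0.077 m and linear speed of cyl_b above 0.6 m/s) or (x of cyl_c_mid in the frame of feed_rack between -0.03 and 0.03 m and y of cyl_c_mid in the frame of feed_rack between -0.15 and 0.15 m and z of cyl_c_mid in the frame of feed_rack below 0.081 m and linear speed of cyl_c above 0.6 m/s) or (x of cyl_d_mid in the frame of feed_rack between -0.03 and 0.03 m and y of cyl_d_mid in the frame of feed_rack between -0.15 and 0.15 m and z of cyl_d_mid in the frame of feed_rack below 0.075 m and linear speed of cyl_d above 0.6 m/s)).
It also fails if it takes over 88 s, if anything falls off the work surface, if the arm or the gripper's body presses on something with over 40 N, if the wrist force passes 120 N, or if a joint passes its speed limit or range.

## Working session

There is one attempt and no reset: what is moved stays moved. The work goes in short steps, Python scripts to look and compute and a shell command to move; the robot and the scene stay as the last step left them, time stands still between calls to the robot, and variables do not carry over. Pictures are saved under pics/ and viewed, and the job is handed in when it is done.

```bash
ls; mkdir -p pics; python3 - <<'E'
from plant import arm
import cv2
print(arm.get_state())
for n in("scene","top"):
    d=arm.camera(n);cv2.imwrite(f"pics/{n}0.png",d["color"]);print(n,d["camera_matrix"],d["rvec"],d["tvec"])
E
```

```text
pics
{'clock': 0.0, 'qpos': array([-1.30248868e+00,  4.94204377e-01,  1.34613903e+00, -4.39207503e-05,
        1.30245680e+00, -9.54912370e-02]), 'qvel': array([-0.00011186,  0.00127457,  0.00115914, -0.00080393,  0.00061157,
        0.00090127]), 'joint_efforts': array([ 3.49876551e-03, -8.82153654e+01, -3.83866203e+01,  1.36785989e-04,
        1.00520410e-02, -1.99712213e-05]), 'tcp_pos': array([ 0.22229988, -0.58377812,  0.24968437]), 'tool_rot': array([-2.58604320e+00,  1.78249963e+00,  1.49444387e-03]), 'wrist_force': array([ 0.6630464 , -1.22132684, -0.81026065]), 'moment': array([ 0.04864949, -0.03528678, -0.05844823]), 'finger_gap': 0.9944932353008231}
scene [[522.85307473   0.         282.47975854]
 [  0.         522.85307473 214.31126833]
 [  0.           0.           1.        ]] [ 1.71023806  1.9093869  -0.70737202] [ 0.01043729 -0.34200699  1.44971411]
top [[454.80421258   0.         275.82522731]
 [  0.         454.80421258 214.92114624]
 [  0.           0.           1.        ]] [ 2.20156794 -2.18908142  0.08576675] [0.01650447 0.51760554 0.95712868]
```

View pics/scene0.png

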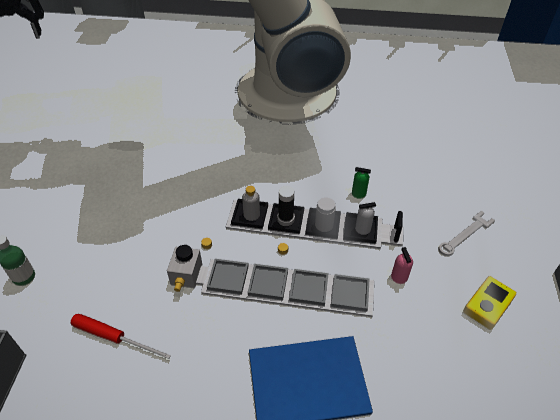

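View pics/top0.png

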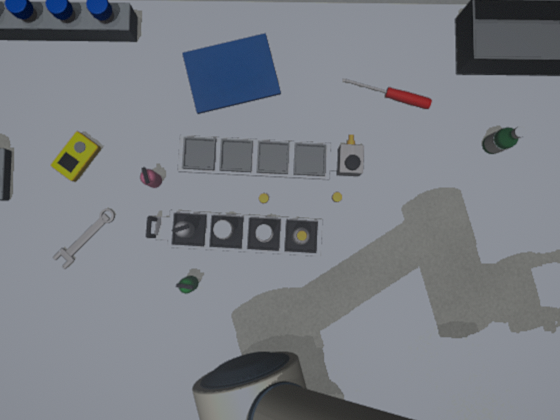

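The top view shows, from the handle (col 153): d at about (185,229), a (223,230), c (264,233), b (302,236). The feed rack lies above it with bays at cols 199 to 310, and the inlet block at (350,160). I'll measure closer.

```bash
cat > h.py <<'E'
import numpy as np,cv2
from plant import arm
def back(d,u,v,z=None):
    K=d["camera_matrix"];R,_=cv2.Rodrigues(np.array(d["rvec"]));t=np.array(d["tvec"]).ravel()
    ray=np.linalg.inv(K)@np.array([u,v,1.])
    c=-R.T@t; w=R.T@ray
    s=float(d["depth"][int(round(v)),int(round(u))]) if z is None else (z-c[2])/w[2]
    return c+s*w
E
python3 - <<'E'
from h import *
d=arm.camera("top"); np.save("top0.npy",d,allow_pickle=True)
c=d["color"][120:265,140:375]
cv2.imwrite("pics/top1.png",cv2.resize(c,None,fx=3.4,fy=3.4,interpolation=cv2.INTER_CUBIC))
for u,v in [(199,154),(236,156),(273,158),(310,160),(350,147),(186,229),(223,230),(264,233),(302,236),(330,100)]: print((u,v),back(d,u,v).round(4))
E
```

```text
(199, 154) [0.6487 0.1862 0.0129]
(236, 156) [0.6451 0.1063 0.0122]
(273, 158) [0.6411 0.0262 0.0139]
(310, 160) [ 0.6382 -0.0544  0.0093]
(350, 147) [ 0.6589 -0.1348  0.0488]
(186, 229) [0.4844 0.2001 0.0742]
(223, 230) [0.4826 0.1255 0.0801]
(264, 233) [0.4766 0.0435 0.0999]
(302, 236) [ 0.4713 -0.0312  0.0942]
(330, 100) [ 0.7755 -0.0999 -0.0027]
```

View pics/top1.png

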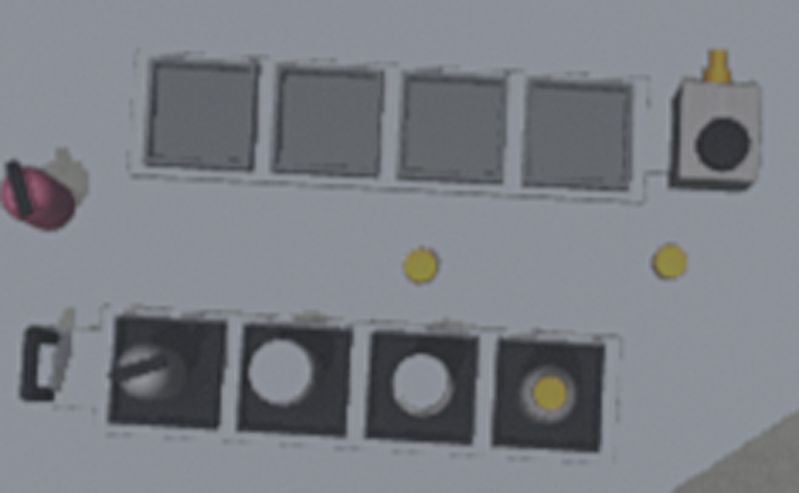

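```bash
python3 - <<'E'
from h import *
d=np.load("top0.npy",allow_pickle=True).item()
g=lambda x,y,z:back(d,140+(x+.5)/3.4-.5,120+(y+.5)/3.4-.5,z).round(4)
for n,x,y,z in [("bay+120",201,114,.02),("bay+40",329.5,121,.02),("bay-40",453,128,.02),("bay-120",577.5,133,.02),
 ("cupd",167,373,.02),("cupa",294,380,.02),("cupc",421,387,.02),("cupb",548,394,.02),
 ("a",282,371,.08),("c",421,384,.10),("b",550,393,.092),("d",140,369,.088)]: print(n,g(x,y,z))
# depth clouds both cams
for cam in("top","scene"):
  D=arm.camera(cam) 
  H,W=D["depth"].shape;u,v=np.meshgrid(np.arange(W),np.arange(H));K=D["camera_matrix"]
  R,_=cv2.Rodrigues(D["rvec"]);z=D["depth"].ravel()
  P=np.c_[(u.ravel()-K[0,2])/K[0,0]*z,(v.ravel()-K[1,2])/K[1,1]*z,z]
  P=(P-np.ravel(D["tvec"]))@R;P=P[z>0]
  print("floor z",np.median(P[(abs(P[:,0]-.56)<.02)&(abs(P[:,1]-.1)<.05),2]))
  for n,x,y,h in [("a",.4826,.1255,.08),("c",.4766,.0435,.1),("b",.4713,-.0312,.092),("d",.4844,.2,.088)]:
    m=(np.hypot(P[:,0]-x,P[:,1]-y)<.035)&(P[:,2]>.03)
    Q=P[m]; lo,hi=Q.min(0),Q.max(0); print(cam,n,m.sum(),np.median(Q,0).round(4),lo.round(4),hi.round(4),((lo+hi)/2).round(4))
E
```

```text
bay+120 [0.6491 0.1856 0.02  ]
bay+40 [0.6453 0.1045 0.02  ]
bay-40 [0.6414 0.0265 0.02  ]
bay-120 [ 0.6389 -0.0524  0.02  ]
cupd [0.4854 0.2042 0.02  ]
cupa [0.4815 0.1249 0.02  ]
cupc [0.4776 0.0456 0.02  ]
cupb [ 0.4736 -0.034   0.02  ]
a [0.4851 0.1263 0.08  ]
c [0.4774 0.0445 0.1   ]
b [ 0.4728 -0.0302  0.092 ]
d [0.4855 0.2078 0.088 ]
floor z 0.00011763373235745406
top a 330 [0.4847 0.1256 0.0792] [0.4668 0.1082 0.0313] [0.5053 0.1464 0.0848] [0.4861 0.1273 0.058 ]
top c 204 [0.4787 0.0454 0.0998] [0.4649 0.0298 0.0376] [0.4943 0.0592 0.1033] [0.4796 0.0445 0.0704]
top b 254 [ 0.4734 -0.0274  0.0738] [ 0.4576 -0.0474  0.0327] [ 0.49   -0.0117  0.0944] [ 0.4738 -0.0296  0.0636]
top d 271 [0.4852 0.2061 0.0747] [0.4704 0.1936 0.0329] [0.503  0.2276 0.0923] [0.4867 0.2106 0.0626]
floor z 7.550193770231728e-06
scene a 491 [0.4966 0.129  0.0697] [0.4666 0.1095 0.03  ] [0.5061 0.1486 0.083 ] [0.4864 0.1291 0.0565]
scene c 471 [0.489  0.048  0.0794] [0.4612 0.032  0.0302] [0.4966 0.0625 0.1027] [0.4789 0.0473 0.0665]
scene b 411 [ 0.4819 -0.0267  0.0678] [ 0.4625 -0.0467  0.03  ] [ 0.4925 -0.0105  0.095 ] [ 0.4775 -0.0286  0.0625]
scene d 392 [0.4936 0.211  0.0671] [0.4754 0.195  0.0306] [0.5036 0.2285 0.0909] [0.4895 0.2118 0.0607]
```

From the pictures, the containers stand at d (.487,.210), a (.4855,.127), c (.478,.045) and b (.474,-.0295). The bays are at d (.6386,-.054), a (.642,.026), c (.6454,.106) and b (.6488,.186), with yaw -0.043. I'll move to above d.

```bash
python3 -m crank '[[[2.65,2.5,0,0.1163],[2.65,2.5,0,0.1163],[2.65,2.5,0,0.1163],[2.65,2.5,0,0.1163],[2.65,2.5,0,0.1163],[2.65,2.5,0,0.1163],[2.65,2.5,0,0.1163],[2.65,2.5,0,0.1163],[2.65,2.5,0,0.1163],[2.65,2.5,0,0.1163]]]' 8 40
python3 -m crank '[[[0,4.5,0,0],[0,4.5,0,0],[0,4.5,0,0],[0,4.5,0,0],[0,4.5,0,0],[0,4.5,0,0],[0,4.5,0,0],[0,4.5,0,0],[0,4.5,0,0],[0,4.5,0,0]]]'
python3 -m crank '[[[0,4.5,0,0],[0,3,0,0],[0,1.9,0,0],[0,0,0,0],[0,0,0,0]]]'
python3 - <<'E'
from h import *
s=arm.get_state();p=s["tcp_pos"];R,_=cv2.Rodrigues(s["tool_rot"])
print(p,np.arctan2(R[1,0],R[0,0]),R[:,2],s["qpos"],s["wrist_force"])
d=arm.camera("wrist");cv2.imwrite("pics/w1.png",d["color"]);print(d["camera_matrix"],d["T_tool_cam"])
E
```

```text
clock: 1.25
tcp_pos: [0.4883, -0.3329, 0.2503]
tool_rot: [3.141, -0.062, 0.0]
wrist_force: [0.7, 0.1, 0.3]
finger_gap: 0.942
clock: 2.25
tcp_pos: [0.4871, 0.1177, 0.2504]
tool_rot: [-3.141, 0.069, -0.001]
wrist_force: [1.7, 0.3, -0.3]
finger_gap: 0.936
clock: 2.75
tcp_pos: [0.4872, 0.2099, 0.2502]
tool_rot: [3.141, -0.068, -0.0]
wrist_force: [-0.3, -0.7, -0.8]
finger_gap: 0.938
[0.48724897 0.20989651 0.25015746] -0.043096242177230785 [-1.97791928e-04 -2.78783865e-04 -9.99999942e-01] [ 2.94303833e-01  3.61507294e-01  1.57752272e+00 -2.24447215e-04
  1.20283280e+00  3.37480814e-01] [-0.29489723 -0.65260068 -0.771786  ]
[[325.1922621    0.         275.65890628]
 [  0.         325.1922621  209.2891186 ]
 [  0.           0.           1.        ]] [[ 9.99999868e-01  5.03300151e-04 -1.06968470e-04 -7.91328489e-04]
 [-4.42158252e-04  9.46871439e-01  3.21612006e-01 -8.32928140e-02]
 [ 2.63152761e-04 -3.21611916e-01  9.46871536e-01 -1.24231397e-01]
 [ 0.00000000e+00  0.00000000e+00  0.00000000e+00  1.00000000e+00]]
```

View pics/w1.png

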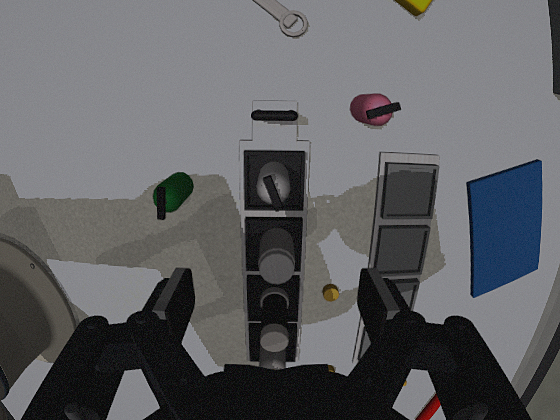

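The wrist view shows d at (272,187) in the cup next to the handle, with a, c and b below it. The jaws straddle the row. I'll check the expected centre against this view.

```bash
cat >> h.py <<'E'
def wproj(X,d,p,rv):
    R,_=cv2.Rodrigues(np.array(rv));T=np.array(d["T_tool_cam"]);K=d["camera_matrix"]
    c=T[:3,:3].T@(R.T@(np.array(X)-p)-T[:3,3])
    th=np.arctan2(np.hypot(c[0],c[1]),c[2]);f=K[0,0]
    return np.array([K[0,2],K[1,2]])+f*th*c[:2]/np.hypot(c[0],c[1])
E
python3 - <<'E'
from h import *
s=arm.get_state();d=arm.camera("wrist");im=d["color"].copy()
big=cv2.resize(im,None,fx=3,fy=3,interpolation=cv2.INTER_CUBIC)
def circ(x,y,z,r,col):
    for a in np.linspace(0,2*np.pi,60):
        q=wproj([x+r*np.cos(a),y+r*np.sin(a),z],d,s["tcp_pos"],s["tool_rot"])*3+1
        cv2.circle(big,tuple(int(round(k)) for k in q),1,col,-1)
circ(.487,.210,.065,.017,(0,255,0));circ(.487,.210,.012,.017,(0,255,0))
circ(.4855,.127,.08,.016,(0,0,255));circ(.4855,.127,.012,.02,(0,0,255))
circ(.478,.045,.10,.016,(0,255,255));circ(.474,-.0295,.068,.018,(255,255,0))
for y in(.12,.04,-.04,-.12): circ(.6437+.043*y,.066+y,.02,.034,(255,0,255))
cv2.imwrite("pics/w2.png",big[400:1000,600:1350])
E
```

```text
(no output)
```

View pics/w2.png

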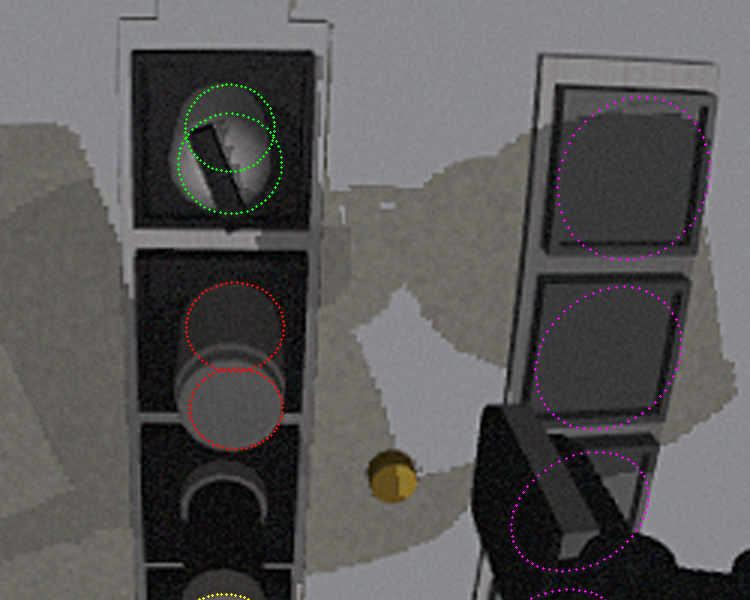

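The overlay agrees within about 2 mm, with d about 2 mm nearer the robot. I'll descend and grip.

```bash
python3 -m crank '[[[-0.2,0,-3,0],[0,0,-3,0],[0,0,-3,0],[0,0,-3,0],[0,0,-3,0],[0,0,-2,0],[0,0,-1.6,0],[0,0,-1,0],[0,0,0,0],[0,0,0,0]]]'
python3 -m crank '[[[0,0,0,0],[0,0,0,0],[0,0,0,0],[0,0,0,0],[0,0,0,0],[0,0,0,0],[0,0,0,0],[0,0,0,0]]]' 2.5 40
```

```text
clock: 3.85
tcp_pos: [0.4857, 0.2096, 0.0548]
tool_rot: [-3.141, 0.07, -0.001]
wrist_force: [0.4, -0.5, -0.6]
finger_gap: 0.939
clock: 4.65
tcp_pos: [0.4856, 0.21, 0.0549]
tool_rot: [-3.141, 0.069, -0.001]
wrist_force: [-0.9, -0.7, 8.9]
finger_gap: 0.39
```

```bash
python3 -m crank '[[[0,0,0.5,0],[0,0,1.5,0],[0,0,2,0],[0,0,2,0],[0,0,2,0],[0,0,2,0],[0,0,1,0],[0,0,0.5,0],[0,0,0,0],[0,0,0,0]]]'
python3 - <<'E'
from h import *
d=arm.camera("wrist");cv2.imwrite("pics/w3.png",d["color"])
d=arm.camera("scene");cv2.imwrite("pics/s3.png",cv2.resize(d["color"][140:330,150:450],None,fx=2.6,fy=2.6))
E
```

```text
clock: 5.65
tcp_pos: [0.485, 0.2098, 0.1685]
tool_rot: [3.14, -0.069, -0.002]
wrist_force: [-0.3, -0.4, -2.6]
finger_gap: 0.381
```

View pics/w3.png

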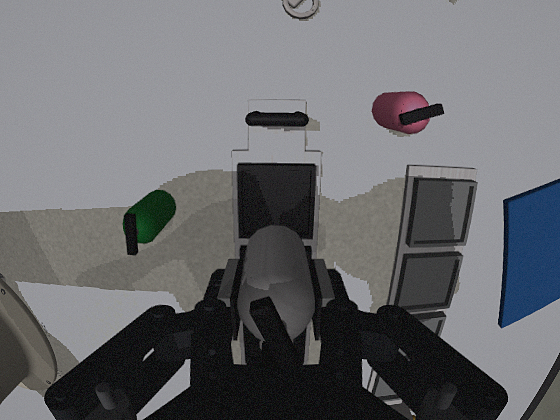

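View pics/s3.png

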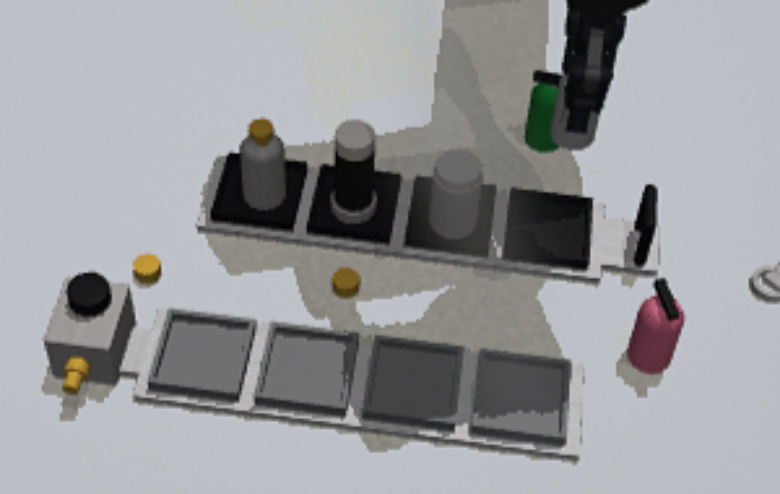

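d is held upright, and its cup at (547,225) is empty. Moving it to the inlet bay.

```bash
python3 -m crank '[[[2,0,0,0],[3,-0.5,0,0],[3,-2,0,0],[3,-3,0,0],[2.4,-4,0,0],[2,-4,0,0],[0,-4,0,0],[0,-4,0,0],[0,-3,0,0],[0,-1.8,0,0]]]'
python3 -m crank '[[[0,0,0,0],[0,0,0,0],[0,0,-1.5,0],[0,0,-2,0],[0,0,-2,0],[0,0,-1,0],[0,0,0,0]]]'
python3 - <<'E'
from h import *
s=arm.get_state();print(s["tcp_pos"],s["wrist_force"])
d=arm.camera("wrist");cv2.imwrite("pics/w4.png",d["color"])
E
```

```text
clock: 6.75
tcp_pos: [0.639, -0.0554, 0.1684]
tool_rot: [3.141, -0.072, -0.002]
wrist_force: [-0.2, 0.7, -2.4]
finger_gap: 0.389
clock: 7.45
tcp_pos: [0.6386, -0.052, 0.1029]
tool_rot: [-3.14, 0.067, 0.004]
wrist_force: [0.2, 0.1, -2.4]
finger_gap: 0.38
[ 0.63864629 -0.05195944  0.1029434 ] [ 0.16834631  0.14693873 -2.39276859]
```

View pics/w4.png

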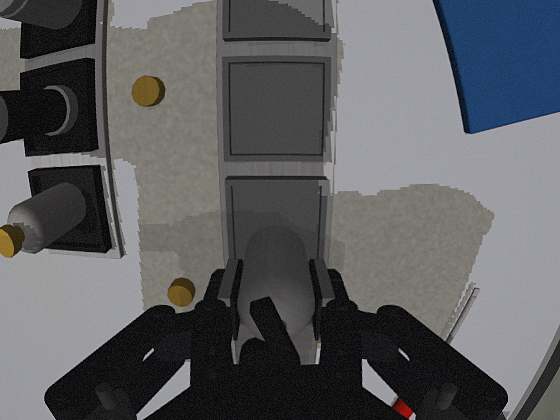

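d is centred over the inlet bay: bay cols 222–328, d at col 276. Lowering.

```bash
python3 -m crank '[[[0,0,-1,0],[0,0,-1,0],[0,0,-1,0],[0,0,-0.7,0],[0,0,-0.4,0],[0,0,-0.3,0],[0,0,-0.2,0],[0,0,-0.1,0],[0,0,0,0],[0,0,0,0]]]'
```

```text
clock: 8.5
tcp_pos: [0.6395, -0.0531, 0.0575]
tool_rot: [3.141, -0.069, 0.001]
wrist_force: [0.3, 0.0, -3.7]
finger_gap: 0.381
```

```bash
python3 -m crank '[[[0,0,-0.1,0],[0,0,-0.1,0],[0,0,0,0],[0,0,0,0]]]'
```

```text
clock: 8.9
tcp_pos: [0.6394, -0.0531, 0.0552]
tool_rot: [-3.141, 0.069, 0.0]
wrist_force: [-0.1, 0.4, -2.8]
finger_gap: 0.387
```

```bash
python3 -m crank '[[[0,0,-0.1,0],[0,0,-0.1,0],[0,0,0,0]]]'
```

```text
clock: 9.2
tcp_pos: [0.6395, -0.0531, 0.0548]
tool_rot: [3.141, -0.069, 0.001]
wrist_force: [-8.7, 1.7, 22.1]
finger_gap: 0.379
```

Contact. Releasing.

```bash
python3 -m crank '[[[0,0,0.1,0],[0,0,0,0],[0,0,0,0]]]' 4.5
python3 -m crank '[[[0,0,0,0],[0,0,0,0],[0,0,0,0],[0,0,0,0],[0,0,0,0]]]' 8
python3 -m crank '[[[0,0,1,0],[0,0,2,0],[0,0,3,0],[0,0,3,0],[0,0,3,0],[0,0,2,0],[0,0,0,0]]]'
python3 - <<'E'
from h import *
s=arm.get_state();print(s["tcp_pos"],s["wrist_force"])
d=arm.camera("scene");cv2.imwrite("pics/s5.png",cv2.resize(d["color"][140:330,150:450],None,fx=2.6,fy=2.6))
d=arm.camera("wrist");cv2.imwrite("pics/w5.png",d["color"])
E
```

```text
clock: 9.5
tcp_pos: [0.6395, -0.0531, 0.0543]
tool_rot: [3.141, -0.069, 0.0]
wrist_force: [0.2, 0.2, 0.5]
finger_gap: 0.529
clock: 10.0
tcp_pos: [0.6394, -0.0531, 0.0543]
tool_rot: [-3.141, 0.069, 0.0]
wrist_force: [-0.3, 0.3, 0.7]
finger_gap: 0.938
clock: 10.7
tcp_pos: [0.6408, -0.0533, 0.1982]
tool_rot: [3.14, -0.069, 0.009]
wrist_force: [0.7, -0.2, -0.1]
finger_gap: 0.938
[ 0.64081983 -0.05330436  0.1981776 ] [ 0.68402536 -0.22181931 -0.10719021]
```

View pics/w5.png

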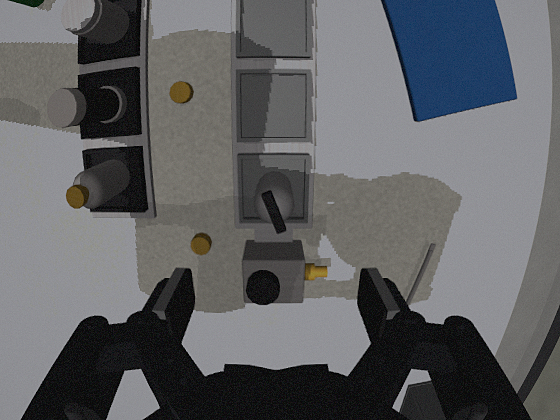

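View pics/s5.png

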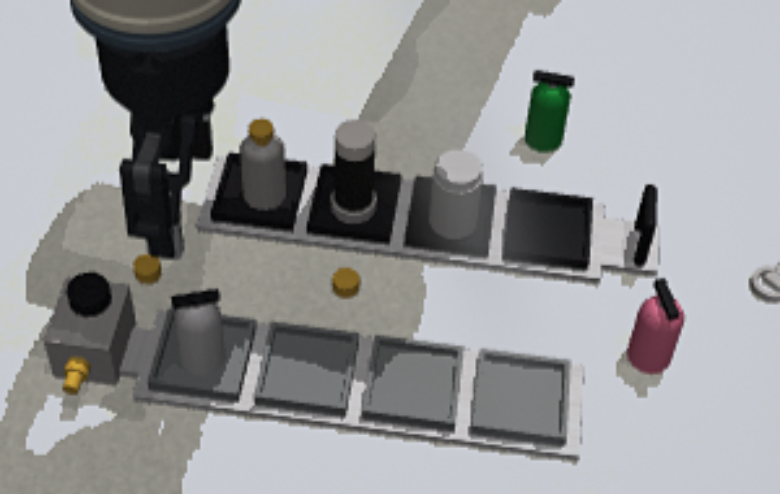

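d stands upright in the inlet bay, clear of the block. Next is a.

```bash
python3 -m crank '[[[-1.5,1.5,0,0],[-2.5,3,0,0],[-3,3.5,0,0],[-3,3.5,0,0],[-2.5,3,0,0],[-2,2.5,0,0],[-1,1,0,0],[0,0,0,0],[0,0,0,0],[0,0,0,0]]]'
python3 - <<'E'
from h import *
s=arm.get_state();print(s["tcp_pos"],s["tool_rot"])
d=arm.camera("wrist");im=cv2.resize(d["color"],None,fx=3,fy=3,interpolation=cv2.INTER_CUBIC)
for x,y,z,r in [(.484,.127,.08,.02),(.484,.127,.07,.02),(.484,.127,.012,.02),(.478,.045,.1,.016)]:
  for a in np.linspace(0,2*np.pi,60):
    q=wproj([x+r*np.cos(a),y+r*np.sin(a),z],d,s["tcp_pos"],s["tool_rot"])*3+1
    cv2.circle(im,tuple(int(round(k)) for k in q),1,(0,0,255),-1)
cv2.imwrite("pics/w6.png",im[300:900,500:1250])
E
```

```text
clock: 11.8
tcp_pos: [0.4853, 0.1261, 0.1941]
tool_rot: [3.141, -0.071, 0.0]
wrist_force: [-0.5, 0.6, 0.3]
finger_gap: 0.939
[0.48527811 0.12609707 0.19408578] [ 3.14066019e+00 -7.05290693e-02  2.86512704e-04]
```

View pics/w6.png

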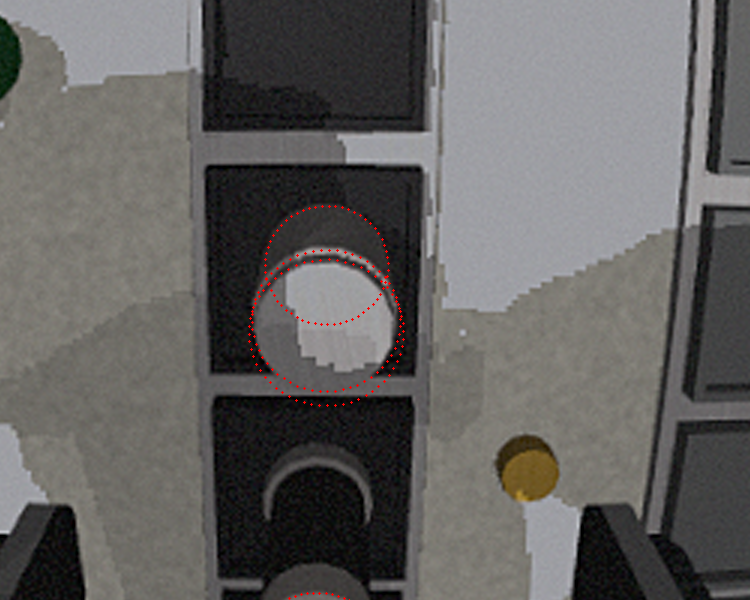

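a's lid (centre about (325,322)) fits the expected centre, with y about 1–2 mm greater. Descending.

```bash
python3 -m crank '[[[-0.1,0.2,-2,0],[0,0,-3,0],[0,0,-3,0],[0,0,-2.5,0],[0,0,-2,0],[0,0,-1.3,0],[0,0,-1,0],[0,0,0,0],[0,0,0,0]]]'
python3 -m crank '[[[0,0,0,0],[0,0,0,0],[0,0,0,0],[0,0,0,0],[0,0,0,0],[0,0,0,0],[0,0,0,0],[0,0,0,0]]]' 3 40
python3 -m crank '[[[0,0,0.5,0],[0,0,1.5,0],[0,0,2,0],[0,0,2,0],[0,0,2,0],[0,0,2,0],[0,0,1,0],[0,0,0.5,0],[0,0,0,0],[0,0,0,0]]]'
```

```text
clock: 12.75
tcp_pos: [0.4838, 0.1287, 0.0465]
tool_rot: [-3.141, 0.07, -0.0]
wrist_force: [-0.3, -0.3, 0.9]
finger_gap: 0.942
clock: 13.55
tcp_pos: [0.4838, 0.129, 0.0469]
tool_rot: [-3.141, 0.069, -0.002]
wrist_force: [0.3, 0.0, 9.6]
finger_gap: 0.456
clock: 14.55
tcp_pos: [0.483, 0.1288, 0.1606]
tool_rot: [3.141, -0.069, -0.002]
wrist_force: [0.0, 0.3, -4.5]
finger_gap: 0.461
```

```bash
python3 -m crank '[[[1.5,0,0,0],[3,0,0,0],[3,-1,0,0],[3,-2,0,0],[2.5,-2.5,0,0],[2,-2.5,0,0],[0.9,-1.5,0,0],[0,-0.7,0,0],[0,0,0,0],[0,0,0,0]]]'
python3 -m crank '[[[0,0,-1.5,0],[0,0,-2.5,0],[0,0,-2.5,0],[0,0,-1.5,0],[0,0,-1.4,0],[0,0,-0.6,0],[0,0,-0.4,0],[0,0,-0.3,0],[0,0,0,0],[0,0,0,0]]]'
python3 - <<'E'
from h import *
d=arm.camera("wrist");cv2.imwrite("pics/w7.png",d["color"])
E
```

```text
clock: 15.55
tcp_pos: [0.6414, 0.0277, 0.1609]
tool_rot: [-3.141, 0.069, 0.002]
wrist_force: [0.0, -0.1, -5.0]
finger_gap: 0.456
clock: 16.55
tcp_pos: [0.6427, 0.0269, 0.0548]
tool_rot: [3.141, -0.069, 0.001]
wrist_force: [-0.1, -0.1, -4.0]
finger_gap: 0.46
```

View pics/w7.png

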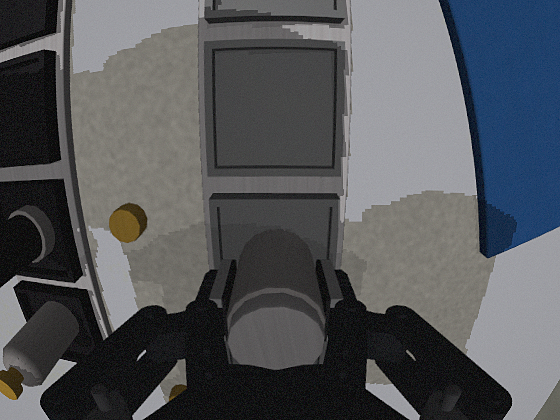

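a is over the second bay and centred in x (bay cols 208–342, a at about 277). Lowering the last 8 mm.

```bash
python3 -m crank '[[[0,0,-0.2,0],[0,0,-0.2,0],[0,0,-0.1,0],[0,0,-0.1,0],[0,0,-0.1,0],[0,0,0,0],[0,0,0,0]]]'
```

```text
clock: 17.3
tcp_pos: [0.6424, 0.0269, 0.0473]
tool_rot: [3.141, -0.069, 0.0]
wrist_force: [0.6, -0.1, -4.3]
finger_gap: 0.455
```

```bash
python3 -m crank '[[[0,0,-0.1,0],[0,0,0,0],[0,0,0,0]]]'
```

```text
clock: 17.6
tcp_pos: [0.6425, 0.0269, 0.047]
tool_rot: [3.141, -0.069, 0.001]
wrist_force: [-3.3, -0.0, 7.4]
finger_gap: 0.456
```

```bash
python3 -m crank '[[[0,0,0,0],[0,0,0,0],[0,0,0,0]]]' 5.2
python3 -m crank '[[[0,0,0,0],[0,0,0,0],[0,0,0,0],[0,0,0,0],[0,0,0,0]]]' 8
python3 -m crank '[[[0,0,1,0],[0,0,2,0],[0,0,3,0],[0,0,3,0],[0,0,3,0],[0,0,2,0],[-1,0,0,0],[-3,0.4,0,0],[-3,0.5,0,0],[-3,0.5,0,0]]]'
python3 -m crank '[[[-3,0.5,0,0],[-2,0,0,0],[-1.5,0,0,0],[0,0,0,0],[0,0,0,0]]]'
python3 - <<'E'
from h import *
s=arm.get_state();print(s["tcp_pos"],s["tool_rot"])
d=arm.camera("wrist");im=cv2.resize(d["color"],None,fx=3,fy=3,interpolation=cv2.INTER_CUBIC)
for x,y,z,r in [(.477,.046,.1,.016),(.474,-.0295,.068,.018)]:
  for a in np.linspace(0,2*np.pi,60):
    q=wproj([x+r*np.cos(a),y+r*np.sin(a),z],d,s["tcp_pos"],s["tool_rot"])*3+1
    cv2.circle(im,tuple(int(round(k)) for k in q),1,(0,0,255),-1)
cv2.imwrite("pics/w8.png",im[300:900,500:1250])
d=arm.camera("scene");cv2.imwrite("pics/s8.png",cv2.resize(d["color"][140:330,150:450],None,fx=2.6,fy=2.6))
E
```

```text
clock: 17.9
tcp_pos: [0.6425, 0.0269, 0.0464]
tool_rot: [3.141, -0.069, 0.001]
wrist_force: [-0.3, -1.2, -0.3]
finger_gap: 0.606
clock: 18.4
tcp_pos: [0.6424, 0.0269, 0.0463]
tool_rot: [-3.141, 0.069, 0.0]
wrist_force: [0.3, 0.6, 0.9]
finger_gap: 0.936
clock: 19.4
tcp_pos: [0.5405, 0.041, 0.186]
tool_rot: [-3.141, 0.069, 0.001]
wrist_force: [0.1, -0.0, -0.2]
finger_gap: 0.937
clock: 19.9
tcp_pos: [0.4776, 0.0459, 0.1865]
tool_rot: [-3.141, 0.069, -0.001]
wrist_force: [0.3, 0.8, 1.0]
finger_gap: 0.934
[0.47757666 0.04589049 0.18645109] [-3.14080842e+00  6.92178092e-02 -6.98597489e-04]
```

View pics/w8.png

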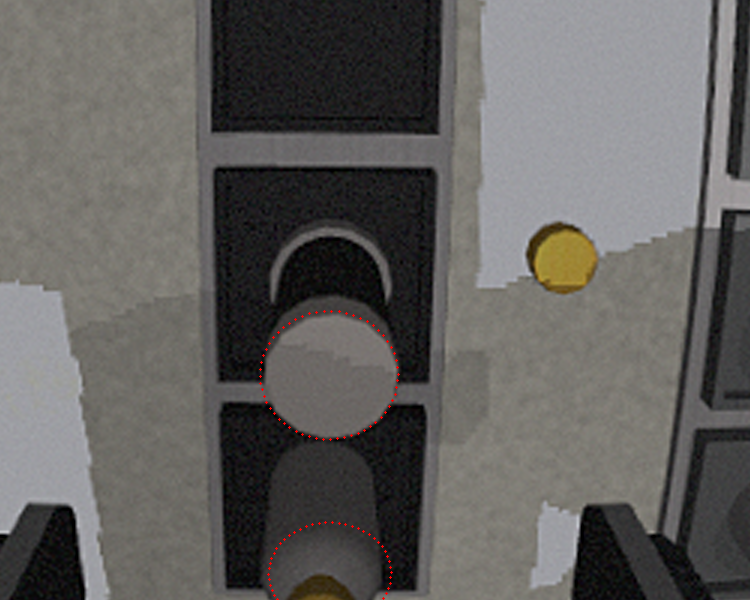

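View pics/s8.png

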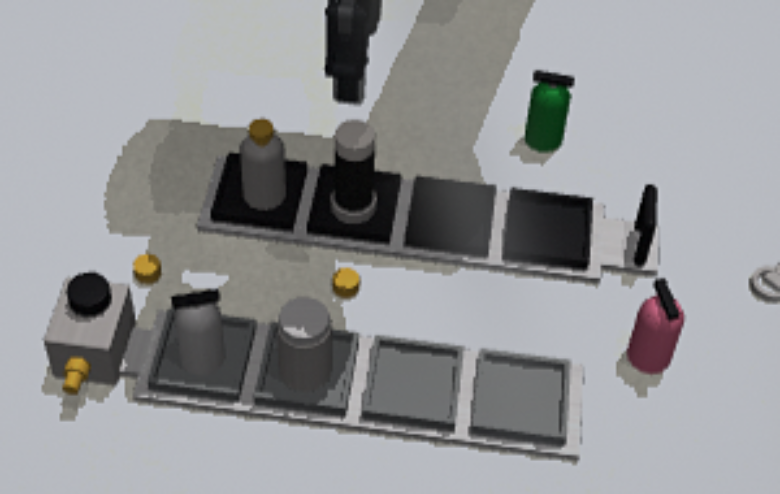

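a stands in bay 2, and c's cap fits the (.477,.046) circle exactly. Gripping c at z 0.066.

```bash
python3 -m crank '[[[0,0,-2,0],[0,0,-3,0],[0,0,-3,0],[0,0,-2,0],[0,0,-1.2,0],[0,0,-0.8,0],[0,0,0,0],[0,0,0,0]]]'
python3 -m crank '[[[0,0,0,0],[0,0,0,0],[0,0,0,0],[0,0,0,0],[0,0,0,0],[0,0,0,0],[0,0,0,0],[0,0,0,0]]]' 2.3 40
python3 -m crank '[[[0,0,0.5,0],[0,0,1.5,0],[0,0,2,0],[0,0,2,0],[0,0,2,0],[0,0,2,0],[0,0,1,0],[0,0,0.5,0],[0,0,0,0],[0,0,0,0]]]'
```

```text
clock: 20.8
tcp_pos: [0.4778, 0.0459, 0.0665]
tool_rot: [-3.141, 0.069, -0.001]
wrist_force: [0.1, -0.6, -0.0]
finger_gap: 0.933
clock: 21.6
tcp_pos: [0.4777, 0.0459, 0.0667]
tool_rot: [-3.141, 0.069, -0.001]
wrist_force: [0.2, -0.1, 7.1]
finger_gap: 0.365
clock: 22.6
tcp_pos: [0.477, 0.0459, 0.1806]
tool_rot: [-3.141, 0.069, 0.002]
wrist_force: [0.4, -0.1, -1.7]
finger_gap: 0.363
```

```bash
python3 -m crank '[[[1.5,0,0,0],[3,0,0,0],[3,1,0,0],[3,1.5,0,0],[3,1.5,0,0],[2,1.1,0,0],[1.3,1,0,0],[0,0,0,0],[0,0,0,0],[0,0,0,0]]]'
python3 -m crank '[[[0,0,-1.5,0],[0,0,-2.5,0],[0,0,-2.5,0],[0,0,-1.5,0],[0,0,-1.3,0],[0,0,-0.6,0],[0,0,-0.4,0],[0,0,-0.3,0],[0,0,0,0],[0,0,0,0]]]'
python3 - <<'E'
from h import *
d=arm.camera("wrist");cv2.imwrite("pics/w9.png",d["color"])
E
```

```text
clock: 23.6
tcp_pos: [0.6445, 0.1064, 0.1807]
tool_rot: [3.141, -0.069, -0.002]
wrist_force: [-0.5, -0.6, -2.0]
finger_gap: 0.365
clock: 24.6
tcp_pos: [0.6457, 0.1069, 0.0758]
tool_rot: [-3.141, 0.069, -0.001]
wrist_force: [-0.1, -0.2, -2.0]
finger_gap: 0.362
```

View pics/w9.png

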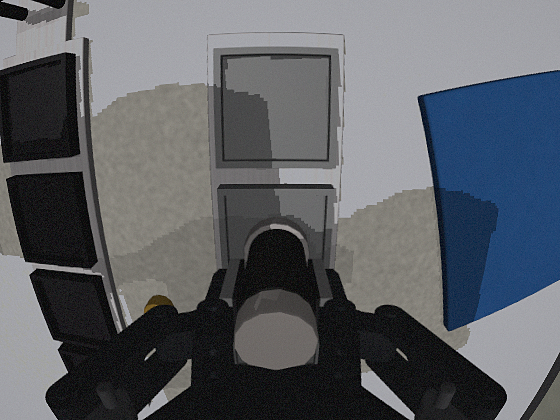

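c is held upright over the third bay (bay cols 218–337, c at about 277). Lowering.

```bash
python3 -m crank '[[[0,0,-0.2,0],[0,0,-0.2,0],[0,0,-0.2,0],[0,0,-0.1,0],[0,0,-0.1,0],[0,0,-0.1,0],[0,0,0,0],[0,0,0,0]]]'
```

```text
clock: 25.45
tcp_pos: [0.6455, 0.1069, 0.0667]
tool_rot: [-3.141, 0.069, -0.0]
wrist_force: [-1.3, -0.8, 5.3]
finger_gap: 0.365
```

```bash
python3 -m crank '[[[0,0,-0.1,0],[0,0,0,0],[0,0,0,0]]]'
```

```text
clock: 25.75
tcp_pos: [0.6456, 0.1069, 0.0667]
tool_rot: [-3.141, 0.069, -0.001]
wrist_force: [-5.3, -1.4, 19.4]
finger_gap: 0.366
```

```bash
python3 -m crank '[[[0,0,0,0],[0,0,0,0],[0,0,0,0]]]' 4.5
python3 -m crank '[[[0,0,0,0],[0,0,0,0],[0,0,0,0],[0,0,0,0],[0,0,0,0]]]' 8
python3 -m crank '[[[0,0,1,0],[0,0,2,0],[0,0,3,0],[0,0,3,0],[0,0,3,0],[0,0,2,0],[-1,0,0,0],[-3,-1.6,0,0],[-3,-3,0,0],[-3,-3,0,0]]]'
python3 -m crank '[[[-3,-3,0,0],[-2.5,-2,0,0],[-1.7,-1,0,0],[0,0,0,0],[0,0,0,0],[0,0,0,0]]]'
python3 - <<'E'
from h import *
s=arm.get_state();print(s["tcp_pos"],s["tool_rot"])
d=arm.camera("wrist");im=cv2.resize(d["color"],None,fx=3,fy=3,interpolation=cv2.INTER_CUBIC)
for x,y,z,r in [(.4735,-.029,.068,.018),(.4735,-.029,.012,.018),(.4735,-.029,.092,.006)]:
  for a in np.linspace(0,2*np.pi,60):
    q=wproj([x+r*np.cos(a),y+r*np.sin(a),z],d,s["tcp_pos"],s["tool_rot"])*3+1
    cv2.circle(im,tuple(int(round(k)) for k in q),1,(0,0,255),-1)
cv2.imwrite("pics/w10.png",im[300:900,500:1250])
d=arm.camera("scene");cv2.imwrite("pics/s10.png",cv2.resize(d["color"][140:330,150:450],None,fx=2.6,fy=2.6))
E
```

```text
clock: 26.05
tcp_pos: [0.6455, 0.1069, 0.0652]
tool_rot: [-3.141, 0.069, -0.0]
wrist_force: [-0.1, -0.0, -0.4]
finger_gap: 0.528
clock: 26.55
tcp_pos: [0.6454, 0.1069, 0.0653]
tool_rot: [3.141, -0.069, -0.0]
wrist_force: [-0.4, 0.3, -0.8]
finger_gap: 0.941
clock: 27.55
tcp_pos: [0.5434, 0.0306, 0.2051]
tool_rot: [3.141, -0.067, -0.001]
wrist_force: [1.5, -1.3, -1.0]
finger_gap: 0.939
clock: 28.15
tcp_pos: [0.474, -0.0287, 0.2053]
tool_rot: [-3.141, 0.069, -0.001]
wrist_force: [0.9, -0.1, -1.2]
finger_gap: 0.937
[ 0.47396622 -0.02874477  0.20529438] [-3.14081840e+00  6.85248901e-02 -6.56504541e-04]
```

View pics/w10.png

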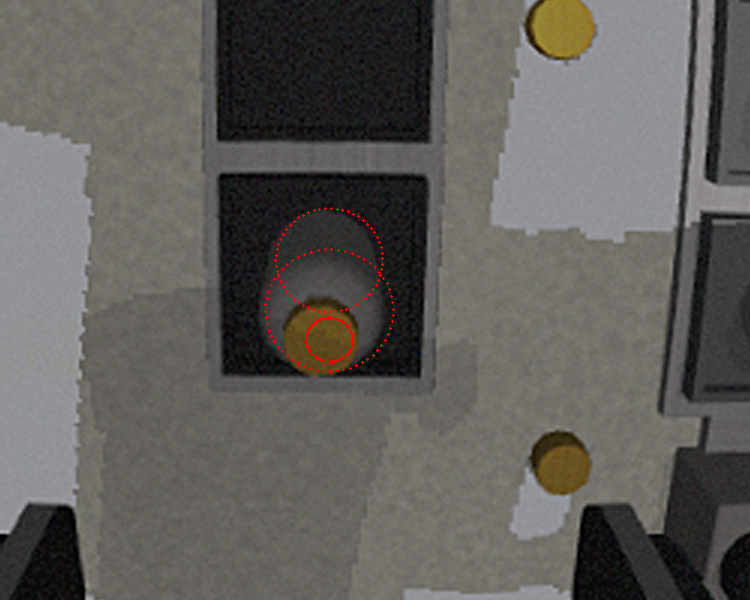

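View pics/s10.png

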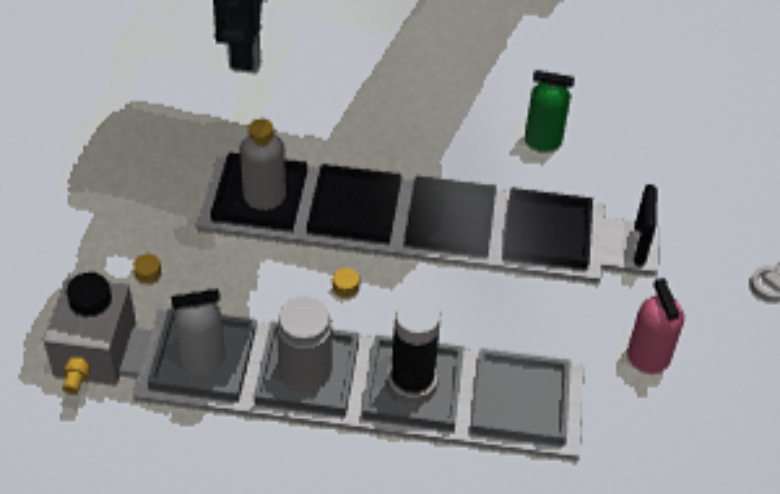

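c stands in bay 3. b's valve (320,337) sits about 2.5 mm nearer the robot than drawn, so I'll correct for that and grip.

```bash
python3 -m crank '[[[-0.25,0.05,-2,0],[0,0,-3,0],[0,0,-3,0],[0,0,-2.5,0],[0,0,-2,0],[0,0,-1.3,0],[0,0,-0.9,0],[0,0,0,0],[0,0,0,0]]]'
python3 -m crank '[[[0,0,0,0],[0,0,0,0],[0,0,0,0],[0,0,0,0],[0,0,0,0],[0,0,0,0],[0,0,0,0],[0,0,0,0]]]' 2.6 40
python3 -m crank '[[[0,0,0.5,0],[0,0,1.5,0],[0,0,2,0],[0,0,2,0],[0,0,2,0],[0,0,2,0],[0,0,1,0],[0,0,0.5,0],[0,0,0,0],[0,0,0,0]]]'
```

```text
clock: 29.15
tcp_pos: [0.4712, -0.0285, 0.0585]
tool_rot: [3.141, -0.069, 0.0]
wrist_force: [0.5, -0.2, -0.5]
finger_gap: 0.937
clock: 29.95
tcp_pos: [0.4713, -0.0287, 0.0588]
tool_rot: [3.141, -0.069, 0.002]
wrist_force: [-1.1, -0.2, 8.7]
finger_gap: 0.408
clock: 30.95
tcp_pos: [0.4705, -0.0285, 0.1726]
tool_rot: [-3.141, 0.069, 0.002]
wrist_force: [0.5, 0.1, -4.8]
finger_gap: 0.409
```

```bash
python3 -m crank '[[[0,1.5,0,0],[0,3,0,0],[0,3,0,0],[1,3,0,0],[2,3,0,0],[3,3,0,0],[3,3,0,0],[3,2.05,0,0],[3,0,0,0],[1.8,0,0,0]]]'
python3 -m crank '[[[1,0,0,0],[0,0,0,0],[0,0,0,0],[0,0,0,0]]]'
python3 -m crank '[[[0,0,-1.5,0],[0,0,-2.5,0],[0,0,-2.5,0],[0,0,-1.5,0],[0,0,-1.3,0],[0,0,-0.6,0],[0,0,-0.4,0],[0,0,-0.3,0],[0,0,0,0],[0,0,0,0]]]'
python3 - <<'E'
from h import *
d=arm.camera("wrist");cv2.imwrite("pics/w11.png",d["color"])
E
```

```text
clock: 31.95
tcp_pos: [0.6403, 0.1876, 0.1716]
tool_rot: [3.141, -0.067, -0.002]
wrist_force: [-0.2, 0.8, -4.7]
finger_gap: 0.405
clock: 32.35
tcp_pos: [0.6479, 0.1868, 0.1731]
tool_rot: [3.141, -0.069, -0.002]
wrist_force: [-0.3, 0.2, -3.4]
finger_gap: 0.407
clock: 33.35
tcp_pos: [0.6492, 0.187, 0.0678]
tool_rot: [-3.141, 0.069, -0.001]
wrist_force: [0.5, -0.2, -3.5]
finger_gap: 0.403
```

View pics/w11.png

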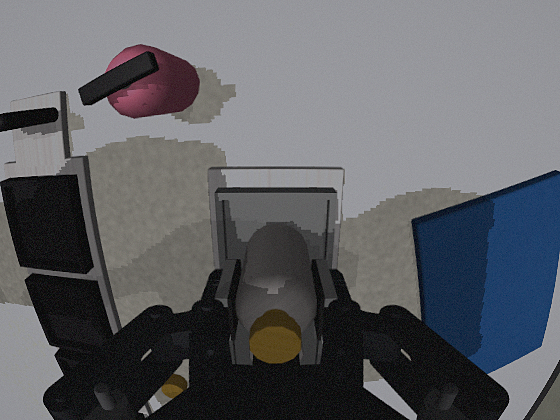

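b is over the last bay (bay cols 216–338, b at about 277). Lowering.

```bash
python3 -m crank '[[[0,0,-0.2,0],[0,0,-0.2,0],[0,0,-0.2,0],[0,0,-0.1,0],[0,0,-0.1,0],[0,0,-0.1,0],[0,0,0,0],[0,0,0,0]]]'
```

```text
clock: 34.2
tcp_pos: [0.6489, 0.187, 0.0589]
tool_rot: [-3.141, 0.069, -0.0]
wrist_force: [-3.1, -0.7, 4.7]
finger_gap: 0.405
```

```bash
python3 -m crank '[[[0,0,-0.1,0],[0,0,0,0],[0,0,0,0]]]'
```

```text
clock: 34.5
tcp_pos: [0.649, 0.187, 0.0588]
tool_rot: [-3.141, 0.069, -0.001]
wrist_force: [-6.7, -2.2, 18.3]
finger_gap: 0.409
```

Releasing and retreating so the top view is clear.

```bash
python3 -m crank '[[[0,0,0,0],[0,0,0,0],[0,0,0,0]]]' 4.8
python3 -m crank '[[[0,0,0,0],[0,0,0,0],[0,0,0,0],[0,0,0,0],[0,0,0,0]]]' 8
python3 -m crank '[[[0,0,1,0],[0,0,2,0],[0,0,3,0],[0,0,3,0],[0,0,3,0],[0,0,3,0],[-3,0,1,0],[-3,0,0,0],[-3,0,0,0],[-3,0,0,0]]]'
python3 -m crank '[[[-3,-2,0,0],[-3,-3,0,0],[0,-4,0,0],[0,-4,0,0],[0,-4,0,0],[0,-4,0,0],[0,-4,0,0],[0,-4,0,0],[0,-4,0,0],[0,-4,0,0]]]'
python3 -m crank '[[[0,-4,0,0],[0,-4,0,0],[0,-4,0,0],[0,-4,0,0],[0,-3,0,0],[0,-2,0,0],[0,0,0,0],[0,0,0,0],[0,0,0,0],[0,0,0,0]]]'
python3 - <<'E'
from h import *
d=arm.camera("top");cv2.imwrite("pics/t12.png",cv2.resize(d["color"][120:265,140:375],None,fx=3.4,fy=3.4,interpolation=cv2.INTER_CUBIC))
e=arm.camera("scene");cv2.imwrite("pics/s12.png",cv2.resize(e["color"][140:330,150:450],None,fx=2.6,fy=2.6))
for cam,D in(("top",d),("scene",e)):
  H,W=D["depth"].shape;u,v=np.meshgrid(np.arange(W),np.arange(H));K=D["camera_matrix"]
  R,_=cv2.Rodrigues(D["rvec"]);z=D["depth"].ravel()
  P=np.c_[(u.ravel()-K[0,2])/K[0,0]*z,(v.ravel()-K[1,2])/K[1,1]*z,z]
  P=(P-np.ravel(D["tvec"]))@R;P=P[z>0]
  for n,y in (("d",-.12),("a",-.04),("c",.04),("b",.12)):
    bx,by=.6437+.043*y,.066+y
    Q=P[(np.hypot(P[:,0]-bx,P[:,1]-by)<.035)&(P[:,2]>.035)]
    lo,hi=np.percentile(Q,1,0),np.percentile(Q,99,0);print(cam,n,len(Q),((lo+hi)/2-[bx,by,0]).round(4)[:2],"top",hi[2].round(4))
print(arm.get_state()["clock"])
E
```

```text
clock: 34.8
tcp_pos: [0.649, 0.1869, 0.0573]
tool_rot: [-3.141, 0.069, -0.0]
wrist_force: [0.3, -0.0, -0.8]
finger_gap: 0.563
clock: 35.3
tcp_pos: [0.6489, 0.1869, 0.0573]
tool_rot: [3.141, -0.069, -0.0]
wrist_force: [0.1, 1.1, -0.3]
finger_gap: 0.941
clock: 36.3
tcp_pos: [0.5277, 0.1868, 0.2182]
tool_rot: [-3.141, 0.069, -0.001]
wrist_force: [0.5, 0.7, 0.3]
finger_gap: 0.944
clock: 37.3
tcp_pos: [0.4687, -0.1849, 0.2181]
tool_rot: [3.14, -0.069, 0.002]
wrist_force: [0.5, 0.4, -0.4]
finger_gap: 0.938
clock: 38.3
tcp_pos: [0.469, -0.3922, 0.2176]
tool_rot: [-3.141, 0.068, 0.0]
wrist_force: [-0.2, 0.4, 0.2]
finger_gap: 0.94
top d 260 [0.0019 0.0022] top 0.09
top a 344 [0.0008 0.0006] top 0.0833
top c 291 [ 0.0013 -0.0004] top 0.1028
top b 299 [ 0.0011 -0.001 ] top 0.0951
scene d 419 [0.0054 0.0035] top 0.0895
scene a 545 [0.0023 0.0022] top 0.0825
scene c 531 [0.0013 0.0016] top 0.1024
scene b 472 [0.0048 0.0006] top 0.0944
38.4
```

View pics/t12.png

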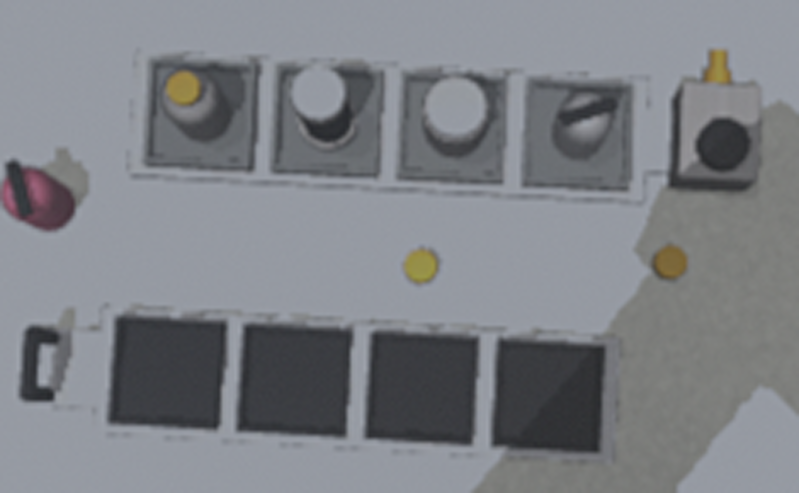

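View pics/s12.png

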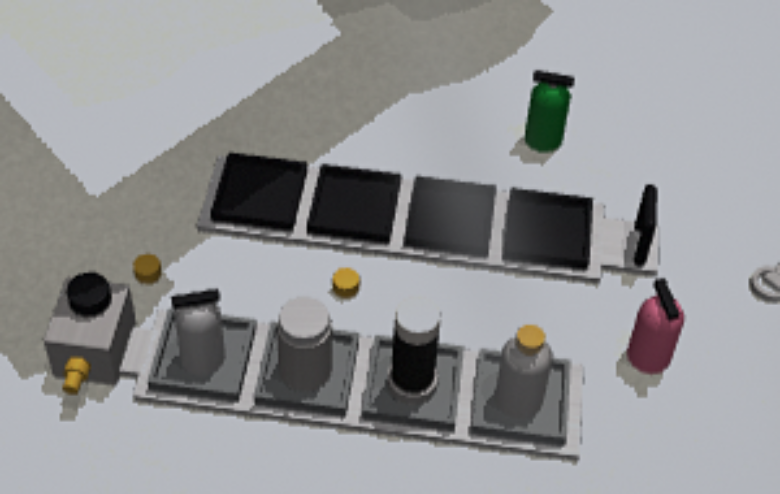

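All four stand upright in their bays: from the inlet d, a, c, b, the same order as from the handle. Handing in.

```bash
python3 -c "
from plant import arm
print(arm.hand_in())"
```

```text
the job is handed in; nothing more can be done
None
```

All four containers are in the feed rack and the job is handed in; the clock read 38.4 s at the last check. Counted from the inlet the order is d, a, c, b, the same as it was counted from the carrier's handle.

- **Last checks:** The final top and scene pictures show all four upright in their bays, with the carrier empty. The measured tops are at the heights expected for containers standing on the bay floor.
- **Position:** From the top camera, each container is within about 3 mm of its bay centre. The scene camera gives up to about 6 mm, because it sees the containers from one side; both are inside the 15 mm limit.
- **Forces:** The wrist force peaked at about 22 N while setting containers down, among the readings at the end of each move. The arm was well clear of everything at hand-in.

No check failed, and the slightly larger scene-camera offsets were the only disagreement.

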